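# Unblock the phone cradle and hold its sprung jaw open at the marker

## Robot

A 7-joint arm with a two-finger parallel gripper is mounted at the origin on the work surface. World frame = base frame: x ahead of the robot, y to its left, z up, the work surface at z = 0. Lengths are in m, angles in rad, forces in N, time in s.
With the tool pointing down it reaches from about 0.4 to 0.85 m from the base axis. Payload 10.4 kg.
Tool frame: the origin (TCP) lies at the very end of the fingers, on their centre line; the grasp point (between the pads) lies manip.grasp_offset behind it (manip.grasp_offset is the distance from the TCP to the grasp point, in m); z points along the fingers, x is the direction in which the jaws open and shut, and the axes are right-handed (so a half turn about z gives the same grasp; the last joint's range is limited). The gripper opens to 85 mm and grips with 20 to 120 N. Pads are 22 mm wide; open, the fingers measure 114 mm over their backs; the gripper's body (76 mm by 85 mm) begins 54 mm behind the grasp point. The pads swing forward as they close: fully open they stand 13 mm farther back than shut.
Start: joints at [1.22, 0.332, -0.065, 1.46, 0.022, 1.35, -0.088], TCP at [0.201, -0.592, 0.231] pointing down, gripper open.
Joint ranges: [-2.6, 2.6], [-0.5, 2.12], [-1.47, 1.34], [0.16, 2.42], [-1.27, 4.41], [0.06, 2.06], [-2.6, 2.6]. Speed limits (rad/s): [2.22, 2.22, 2.79, 2.79, 3.14, 3.14, 3.14].

## Interface

Orientations are given as a unit quaternion [x, y, z, w].
In Python, from workcell import manip gives the robot as it stands.
- The arm moves only by the shell command python3 -m crank 'ROWS' [FORCE]. ROWS is JSON, a list that holds one entry, the list of rows, each a list of 7 numbers: the shift along the world's x, y, z in units of 60 mm (1.0 is 60 mm), then the turn, a rotation vector about the world's x, y, z in units of 5 degrees (1.0 is 5 degrees), then the finger opening in mm, from 0 to 85.4. A call has 1 to 8 rows; each row shifts and turns the commanded pose from where the row before left it; what a row does not reach is not made up. A row lasts 1/8 s, in which the tool goes at most 62.5 mm and 10.7 degrees, less where a joint would pass 70% of its speed; a pose out of reach is approached as far as the arm can. A call is refused whole if a number of a shift passes 1 or a number of a turn 1, either way. A call with a gripper value outside its range is refused whole. The fingers move at their own pace and stop on an object; FORCE is the grip in N (left out, the last holds). Time passes only in rows, so rows that do not move let the fingers close. It gives the time, the measured TCP pose, the force and the opening at its end, in the units of the state.
- manip.get_obs(): the state, without advancing time (a new reading comes with each control period).
- manip.camera(name): name is "side" or "top"; returns (picture, depth): 480x640x3 uint8, blue, green, red; 480x640 float32, m along the optical axis (not along the pixel's ray), 0 where there is no reading.
- manip.get_calibration(name): a dict with "fx", "fy", "cx", "cy" (pixels), "rvec" (rotation vector, rad) and "tvec" (3), from world to camera coordinates, as OpenCV has them. Camera axes: x right, y down, z forward; pixel columns grow to the right and rows downward; lengths in m; the calibration is good to about 2 mm. A picture is of the moment at which its call begins. get_calibration takes no time and is no camera call.
- manip.hand_in(): hands the job in, once; it reports no verdict.
The state is a dict: "clock": time; "joint_pos": joint angles; "joint_velocities": joint speeds; "tau": joint torques, N m; "position": TCP position; "ee_rot": TCP orientation; "ft_force": force on the tool from outside, world axes, zero at the start; "torque": the same for the moment, N m; "grip_width": opening from 0.0 (shut) to 1.0 (fully open).
Only numpy, scipy, OpenCV 4.12 (cv2) and the standard library are available. Lean on these libraries where they do the work, as an engineer would, in place of code of your own. Each camera call takes 0.05 s, during which the arm holds its last target.

## Task

Open the spring-loaded phone cradle for me: first pull the charger plug that blocks its jaw straight up out of its socket and set it down, without dropping it from a height, in the white dish. Then pull the jaw out by its upright wooden grip until the front edge of its plate is level with the small marker tab beside it, and finish while still holding it there so that it does not spring back. Leave the marker tab and the other things on the shelf where they are.

Things in the scene. Friction and masses are not known exactly. Their poses are not given: they have to be found in the camera images.
- cradle: Phone-charging cradle fixed to the shelf: grey plastic deck, its top 30 mm up, from x = -100 to 120 and y = -60 to 60 mm about the origin (on the underside). At the far end a fence 25 mm above the deck. +x points away from the robot, turned up to 0.35 rad; the jaw pulls out along -x. The plug's socket is a hole at x = -38, y = 0.
- jaw: Sprung jaw: aluminium plate on the deck, 85 (x) x 70 (y) mm, top 38 mm above the shelf, far lip 55 mm up. Slides up to 60 mm along the cradle's -x; a spring always drives it shut (3.5 N shut, 5 to 7 N at the marker). Plugged in, the plug blocks it after 4 mm. Origin and axes those of the cradle when shut.
- jaw_grip (a point): Centre of the jaw's upright wooden grip: a fin 12 mm thick along the cradle's x, 30 mm wide along y, from 38 to 72 mm above the shelf; this point is 55 mm up. Behind it 35 mm are free to the lip, in front of it lie 30 mm of flat plate.
- jaw_edge (a point): Middle of the top of the plate's front (near) edge, 36 mm nearer along the cradle's x than the centre of the grip. It moves with the jaw.
- mark (a point): Top of the marker tab: small black clip on the deck's left (+y) rim, 4 mm thick along x, 16 mm wide, 6 mm above the deck, 54 mm left of the centre line, 25 to 45 mm nearer (-x) than the shut plate's front edge. Axes as the cradle: the jaw is at the mark when jaw_edge has the same x as this point (the tab's middle). Slides if pushed.
- plug_mid (a point): Centre of the charger plug's white plastic block, 18 (x) x 24 (y) x 40 mm high, axes as the cradle's at the start. A metal foot 14 x 9 mm, 14 mm long, under it stands in the socket. Plugged in, the block spans 30 to 70 mm above the shelf. A sprung ball holds it: it comes straight up at 5 to 10 N, free 14 mm higher. 45 g.
- plug: The same charger plug; origin at the tip of its metal foot, 34 mm below the centre of its block.
- dish: Loose round white ceramic dish, 116 mm across the rim and 22 mm high, inside floor 6 mm up and about 80 mm across. Origin at the centre of its underside. It stands to the left or the right of the cradle.
- case: Bystander: round navy charging case with twist lid, 68 mm across, 38 mm high; origin at the centre of its underside. It stands on the side of the cradle that the dish does not.
- flashlight: Bystander: aluminium flashlight lying on the shelf beyond the cradle, 118 mm long, 32 mm thick; origin under its middle.
- tip_holder: Bystander: wooden ear-tip holder, a block 60 x 120 x 22 mm with eight short pegs, far left; origin at the centre of its underside.
Mind the look-alikes: they are no part of the job. What is shaped like the plug but purple is not meant. Of the things shaped like the dish, the white one is meant.

How it is judged:
By the outcome, as a careful person would: the job done as asked, in the order asked, and still so for the second after the job is handed in, while the arm keeps its last pose, push and grip.
It also fails if it takes over 48 s, if anything falls off the work surface, if the arm or the gripper's body presses on something with over 40 N, if the wrist force passes 120 N, or if a joint passes its speed limit or range.

## Working session

There is one attempt and no reset: what is moved stays moved. The work goes in short steps, Python scripts to look and compute and a shell command to move; the robot and the scene stay as the last step left them, time stands still between calls to the robot, and variables do not carry over. Pictures are saved under pics/ and viewed, and the job is handed in when it is done.

```bash
mkdir -p pics; ls
cat > h.py <<'E'
import numpy as np, cv2
from workcell import manip
def snap(n,f):
    im,d=manip.camera(n); cv2.imwrite('pics/'+f+'.png',im); np.savez('pics/'+f+'.npz',im=im,d=d); return im,d
def cal(n):
    c=manip.get_calibration(n); R=cv2.Rodrigues(np.array(c['rvec'],float))[0]; return c,R,np.array(c['tvec'],float).ravel()
def plane(n,u,v,z):
    c,R,t=cal(n); r=R.T@np.array([(u-c['cx'])/c['fx'],(v-c['cy'])/c['fy'],1]); o=-R.T@t
    return o+r*(z-o[2])/r[2]
def dep(n,u,v,d):
    c,R,t=cal(n); return R.T@(np.array([(u-c['cx'])/c['fx'],(v-c['cy'])/c['fy'],1])*d-t)
def cloud(n,d):
    c,R,t=cal(n); v,u=np.indices(d.shape); P=np.stack([(u-c['cx'])/c['fx']*d,(v-c['cy'])/c['fy']*d,d],-1)-t
    return P@R
E
python3 - <<'E'
from h import *
o=manip.get_obs();print(o, manip.grasp_offset)
for n in('top','side'):
    snap(n,n+'0');c,R,t=cal(n);print(n,-R.T@t,R.T[:,2])
E
```

```text
pics
{'clock': 0.0, 'joint_pos': array([ 1.22038709,  0.33286714, -0.06473486,  1.46097824,  0.02159501,
        1.34987586, -0.08851028]), 'joint_velocities': array([-7.61797503e-04, -2.15207751e-05,  1.29295255e-04,  2.35134507e-04,
        1.73806579e-03,  2.10903203e-03, -8.08283540e-04]), 'tau': array([ 9.89557338e-04, -6.25447655e+01,  4.98011615e-02, -3.91599727e+01,
        1.62143289e-02,  1.00646235e-02,  1.19640899e-05]), 'position': array([ 0.20112294, -0.59134874,  0.23050134]), 'ee_rot': array([ 8.13022156e-01, -5.82232307e-01, -5.97013720e-04, -3.96237331e-04]), 'ft_force': array([ 0.46425477, -1.01257859,  0.90680897]), 'torque': array([ 0.06368489,  0.01894115, -0.00474136]), 'grip_width': 0.9988726088628038} 0.0187
top [0.42661538 0.08753743 1.07783653] [ 0.14585627 -0.02790887 -0.98891205]
side [ 0.44702519 -0.58776994  0.57760156] [ 0.12706852  0.7796114  -0.61323703]
```

View pics/top0.png

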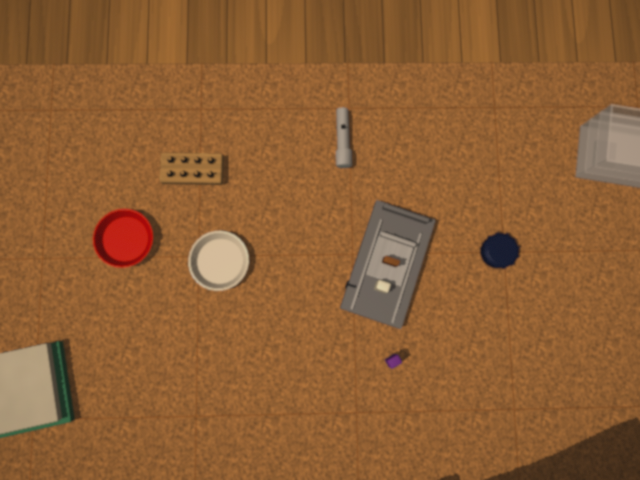

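View pics/side0.png

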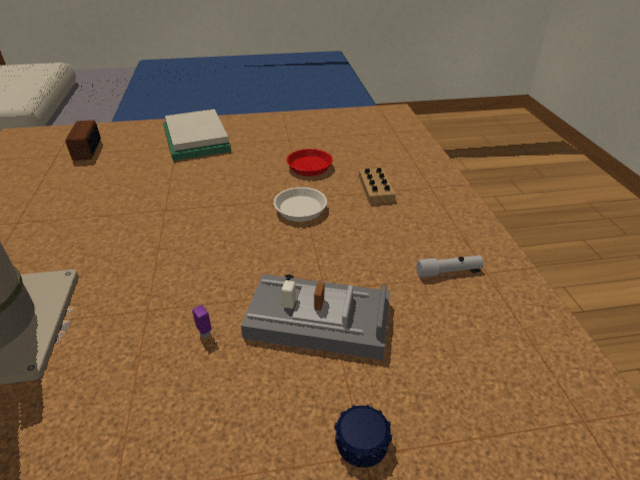

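Top view: cradle centred near (390,265), white plug (384,286), wooden grip (392,260), black marker (350,286), white dish (219,260), purple decoy (394,361). In the side view the plug is at (288,294) and the grip at (320,296).

Run:
```python
from h import *
t=np.load('pics/top0.npz');s=np.load('pics/side0.npz')
a=cv2.resize(t['im'][190:340,330:450],None,fx=5,fy=4*1.0,interpolation=cv2.INTER_CUBIC)
a=cv2.resize(t['im'][195:335,330:450],(600,700),interpolation=cv2.INTER_CUBIC)[:600]
cv2.imwrite('pics/tz.png',a)
cv2.imwrite('pics/sz.png',cv2.resize(s['im'][260:370,235:400],(800,533),interpolation=cv2.INTER_CUBIC))
d=t['d'];P=cloud('top',d)
im=t['im'].astype(int);hsv=cv2.cvtColor(t['im'],cv2.COLOR_BGR2HSV).astype(int)
u0,u1,v0,v1=335,445,195,335
sub=P[v0:v1,u0:u1]; z=sub[...,2]
print('table z',np.median(P[380:400,200:300,2]))
m=(z>.022)&(z<.034)
x=sub[m];print('deck pts',m.sum(),x.mean(0))
r=cv2.minAreaRect(np.argwhere((z>.015)).astype(np.float32)[:,::-1].copy());print(r)
b=cv2.boxPoints(r)+[u0,v0]
for p in b: print('corner',p,plane('top',*p,.03))
def comp(mask,box):
    k=np.zeros(mask.shape,bool);k[box[0]:box[1],box[2]:box[3]]=1;mm=(mask&k).astype(np.uint8)
    n,l,st,c=cv2.connectedComponentsWithStats(mm);i=1+st[1:,4].argmax();return l==i,c[i],st[i]
wh=(im.min(-1)>150)
k,c,st=comp(wh,(270,300,370,400));print('plug',c,st,plane('top',*c,.07),np.median(P[k][:,2]),P[k].mean(0))
k,c,st=comp(im.min(-1)>120,(220,300,180,260));print('dish',c,st,plane('top',*c,.022))
(e)=cv2.minEnclosingCircle(np.argwhere(k)[:,::-1].astype(np.float32));print(e,plane('top',*e[0],.02))
br=(hsv[...,1]>110)
k,c,st=comp(br,(250,270,380,406));print('grip',c,st,plane('top',*c,.072),cv2.minAreaRect(np.argwhere(k)[:,::-1].astype(np.float32).copy()),np.median(P[k][:,2]))
dk=(im.max(-1)<50)
k,c,st=comp(dk,(278,295,340,362));print('mark',c,st,plane('top',*c,.036))
```

```text
table z -0.00012141088448748541
deck pts 4782 [ 0.51853626 -0.06291357  0.02967672]
((56.69415283203125, 68.92805480957031), (106.58035278320312, 134.3404541015625), 1.4688007831573486)
corner [336.69973755 329.7102356 ] [0.40355555 0.03396478 0.03      ]
corner [340.14323425 195.41393375] [0.65977214 0.02207557 0.03      ]
corner [446.68856812 198.14587402] [ 0.65210807 -0.18520396  0.03      ]
corner [443.24507141 332.44216919] [ 0.39508613 -0.16594447  0.03      ]
plug [382.5 286. ] [378 282  10   9  66] [ 0.48149159 -0.04906491  0.07      ] 0.06943313462606597 [ 0.48152646 -0.04914689  0.06938582]
dish [221.42409532 259.50926743] [ 189  231   59   59 2266] [0.53912171 0.25087199 0.022     ]
((217.89285278320312, 260.1071472167969), 30.381385803222656) [0.53828051 0.25788409 0.02      ]
grip [391.04385965 260.73684211] [383 256  17  10 114] [ 0.5272558  -0.06597891  0.072     ] ((391.0500183105469, 260.8500061035156), (16.443843841552734, 7.273237705230713), 18.434947967529297) 0.07080626945327406
mark [347. 284.] [347 284   1   1   1] [0.48810287 0.01316142 0.036     ]
```

View pics/tz.png

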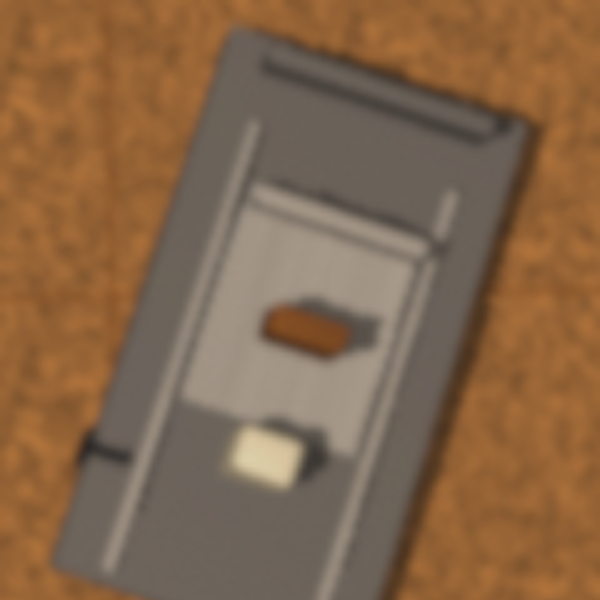

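View pics/sz.png

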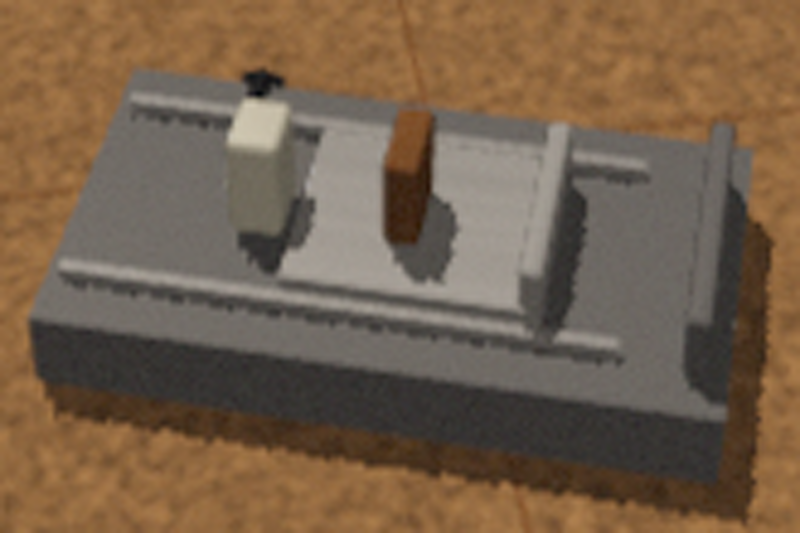

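Run:
```python
from h import *
t=np.load('pics/top0.npz');im=t['im'];hsv=cv2.cvtColor(im,cv2.COLOR_BGR2HSV)
P=cloud('top',t['d'])
m=((hsv[...,1]<75)&(P[...,2]>.02)).astype(np.uint8);k=np.zeros_like(m);k[190:340,330:450]=1;m*=k
m=cv2.morphologyEx(m,cv2.MORPH_CLOSE,np.ones((5,5)));m=cv2.morphologyEx(m,cv2.MORPH_OPEN,np.ones((9,9)))
print(m.sum())
c=max(cv2.findContours(m,0,1)[0],key=cv2.contourArea)
W=np.array([plane('top',*p,.03)[:2] for p in c[:,0]]).astype(np.float32)*1000
r=cv2.minAreaRect(W);print(r,cv2.boxPoints(r))
# rails angle: white lines pts in zoom
f=lambda a,b,z:plane('top',330+a/5,195+b/5,z)
for A,B in(((253,122),(108,572)),((452,192),(325,598))):
    p,q=f(*A,.033),f(*B,.033);d=p-q;print('rail yaw',np.arctan2(d[1],d[0]))
p,q=f(262,65,.03),f(485,138,.03);d=p-q;print('fence yaw',np.arctan2(-d[0],d[1]))
p,q=f(182,403,.038),f(352,458,.038);d=p-q;print('edge',p,q,(p+q)/2,np.arctan2(-d[0],d[1]))
print('mark',f(105,448,.036))
# side: mark, edges
g=lambda a,b,z:plane('side',235+a*165/800,260+b*110/533,z)
print('mark side',g(262,80,.036)); p,q=g(318,128,.038),g(278,278,.038);print('edge side',p,q)
print('plug top side',g(262,125,.07)); print('grip top side',g(410,120,.072))
print('plug quad top',[f(a,b,.07)[:2].round(4) for a,b in((245,422),(306,442),(292,490),(230,470))])
```

```text
6993
((527.4571533203125, -65.8090591430664), (122.17912292480469, 218.7107696533203), 70.03632354736328) [[ 403.81555   -85.89111 ]
 [ 609.3838   -160.56429 ]
 [ 651.09875   -45.727005]
 [ 445.53052    28.946167]]
rail yaw -0.338244525199936
rail yaw -0.3410342300602079
fence yaw -0.33434445913617045
edge [ 0.50321624 -0.02363406  0.038     ] [ 0.48159991 -0.08712271  0.038     ] [ 0.49240807 -0.05537839  0.038     ] -0.328164588524829
mark [0.48686416 0.00565523 0.036     ]
mark side [0.48973436 0.0068685  0.036     ]
edge side [ 0.50582728 -0.02239424  0.038     ] [ 0.48468258 -0.08857027  0.038     ]
plug top side [ 0.48477511 -0.05173667  0.07      ]
grip top side [ 0.53169653 -0.0589461   0.072     ]
plug quad top [array([ 0.4936, -0.0431]), array([ 0.486 , -0.0651]), array([ 0.4686, -0.0594]), array([ 0.4762, -0.037 ])]
```

```bash
python3 -m crank '[[[0.4,0.75,0,0,0,1,32],[0.4,0.75,0,0,0,1,32],[0.4,0.75,0,0,0,1,32],[0.4,0.75,0,0,0,1,32],[0.4,0.75,0,0,0,1,32],[0.4,0.75,0,0,0,1,32],[0.4,0.75,0,0,0,1,32],[0.4,0.75,0,0,0,1,32]]]' 60
```

```text
clock: 1.1
position: [0.3936, -0.2301, 0.2312]
ee_rot: [0.963, -0.268, -0.0, 0.0]
ft_force: [-0.0, -0.5, 0.0]
grip_width: 0.371
```

```bash
python3 -c "
from h import *
from scipy.spatial.transform import Rotation as R
o=manip.get_obs();M=R.from_quat(o['ee_rot']).as_matrix();print(o['position'],M,np.degrees(np.arctan2(M[1,0],M[0,0])))"
```

```text
[ 0.39359667 -0.23013935  0.2312042 ] [[ 8.56607913e-01 -5.15967884e-01 -1.60857383e-04]
 [-5.15967905e-01 -8.56607901e-01 -1.56168272e-04]
 [-5.72138925e-05  2.16772224e-04 -9.99999975e-01]] -31.062173159320803
```

```bash
python3 -m crank '[[[0.295,0.6,-0.27,0,0,0.6,32],[0.295,0.6,-0.27,0,0,0.6,32],[0.295,0.6,-0.27,0,0,0.6,32],[0.295,0.6,-0.27,0,0,0.54,32],[0.295,0.6,-0.27,0,0,0,32],[0,0,0,0,0,0,32],[0,0,0,0,0,0,32]]]'
cat > st.py <<'E'
from h import *
from scipy.spatial.transform import Rotation as R
o=manip.get_obs();M=R.from_quat(o['ee_rot']).as_matrix();print(o['position'].round(4),'yaw',np.degrees(np.arctan2(M[1,0],M[0,0])).round(2),'z',M[:,2].round(4),o['ft_force'].round(1),o['grip_width'].round(3),o['clock'])
E
python3 st.py; python3 -c "
from h import *
snap('top','top1');snap('side','side1')
for n in('top1','side1'):
    i=cv2.imread('pics/'+n+'.png');i=i[180:340,310:460] if n[0]=='t' else i[180:370,215:425]
    cv2.imwrite('pics/'+n+'z.png',cv2.resize(i,None,fx=3,fy=3,interpolation=2))"
```

```text
clock: 1.98
position: [0.4815, -0.0522, 0.1502]
ee_rot: [0.986, -0.17, -0.0, 0.0]
ft_force: [-0.5, -1.0, 0.5]
grip_width: 0.374Traceback (most recent call last):
  File "st.py", line 3, in <module>
    o=manip.get_obs();M=R.from_quat(o['ee_rot']).as_matrix();print(o['position'].round(4),'yaw',np.degrees(np.arctan2(M[1,0],M[0,0])).round(2),'z',M[:,2].round(4),o['ft_force'].round(1),o['grip_width'].round(3),o['clock'])
                                                                                                                                                                                          ^^^^^^^^^^^^^^^^^^^^^
AttributeError: 'float' object has no attribute 'round'
```

View pics/side1z.png

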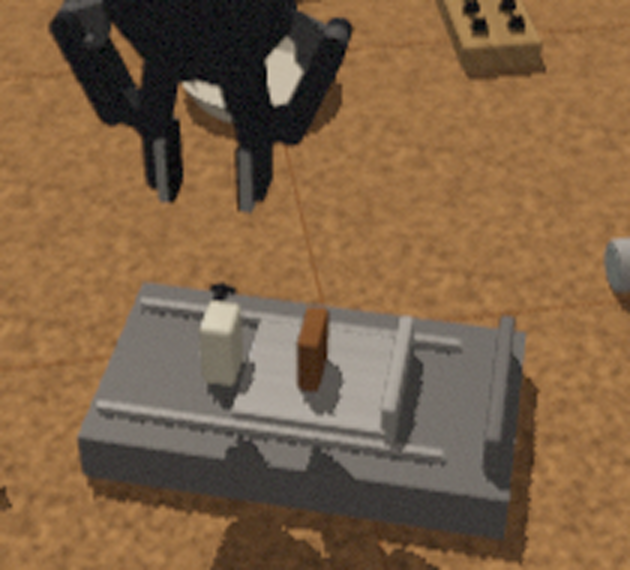

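```bash
sed -i "s/o\['grip_width'\].round(3)/o['grip_width']/" st.py; python3 -m crank '[[[0.01,0.035,-0.4,0,0,0,32],[0,0,-0.4,0,0,0,32],[0,0,0,0,0,0,32],[0,0,0,0,0,0,32]]]'; python3 st.py
python3 - <<'E'
from h import *
snap('side','side2');snap('top','top2')
i=cv2.imread('pics/side2.png')[180:370,215:425];j=cv2.imread('pics/top2.png')[180:340,310:460]
cv2.imwrite('pics/c2.png',np.hstack([cv2.resize(i,(400,362),interpolation=2),cv2.resize(j,(340,362),interpolation=2)]))
E
```

```text
clock: 2.58
position: [0.4828, -0.0502, 0.1034]
ee_rot: [0.985, -0.17, 0.001, 0.0]
ft_force: [0.8, 0.2, 0.6]
grip_width: 0.378
[ 0.4828 -0.0502  0.1034] yaw -19.57 z [ 1.2e-03 -3.0e-04 -1.0e+00] [0.8 0.2 0.6] 0.37795847315224773 2.575
```

View pics/c2.png

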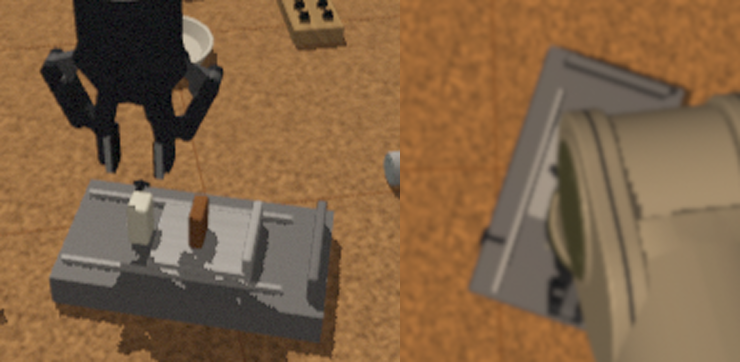

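Side view: finger tips at (111,165) and (163,172) straddle the plug at (140,205). I'm descending.

```bash
python3 -m crank '[[[0,0,-0.3,0,0,0,32],[0,0,-0.3,0,0,0,32],[0,0,-0.3,0,0,0,32],[0,0,-0.07,0,0,0,32],[0,0,0,0,0,0,32]]]'; python3 st.py
python3 - <<'E'
from h import *
snap('side','side3')
i=cv2.imread('pics/side3.png')[180:370,215:425]
cv2.imwrite('pics/c3.png',cv2.resize(i,None,fx=3,fy=3,interpolation=2))
E
```

```text
clock: 3.3
position: [0.4822, -0.0494, 0.0438]
ee_rot: [0.986, -0.169, -0.0, -0.0]
ft_force: [0.3, -0.3, -0.5]
grip_width: 0.373
[ 0.4822 -0.0494  0.0438] yaw -19.51 z [-6.e-04  4.e-04 -1.e+00] [ 0.3 -0.3 -0.5] 0.3732968813345084 3.3
```

View pics/c3.png

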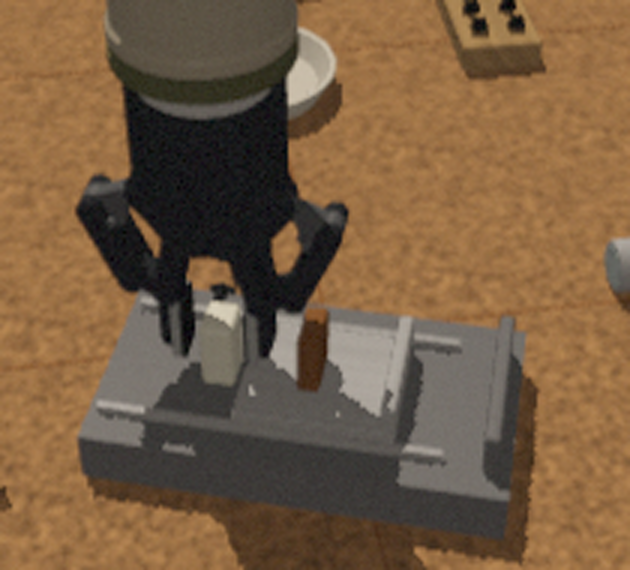

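The plug at (220,340) is between the fingers and nothing is touching. Closing next.

```bash
python3 -m crank '[[[0,0,0,0,0,0,10],[0,0,0,0,0,0,10],[0,0,0,0,0,0,10],[0,0,0,0,0,0,10],[0,0,0,0,0,0,10]]]' 60; python3 st.py
```

```text
clock: 3.98
position: [0.4829, -0.0497, 0.0448]
ee_rot: [0.986, -0.17, 0.001, 0.0]
ft_force: [-0.8, -0.1, 6.6]
grip_width: 0.196
[ 0.4829 -0.0497  0.0448] yaw -19.52 z [ 1.4e-03 -3.0e-04 -1.0e+00] [-0.8 -0.1  6.6] 0.19581726450307502 3.975
```

```bash
python3 -m crank '[[[0,0,0.06,0,0,0,10],[0,0,0.08,0,0,0,10],[0,0,0.1,0,0,0,10],[0,0,0.1,0,0,0,10],[0,0,0.15,0,0,0,10],[0,0,0.3,0,0,0,10],[0,0,0.4,0,0,0,10],[0,0,0.4,0,0,0,10]]]'; python3 st.py
python3 - <<'E'
from h import *
snap('side','side4')
i=cv2.imread('pics/side4.png')[150:370,215:425]
cv2.imwrite('pics/c4.png',cv2.resize(i,None,fx=2.7,fy=2.7,interpolation=2))
E
```

```text
clock: 4.97
position: [0.4824, -0.0495, 0.1414]
ee_rot: [0.986, -0.169, 0.0, -0.0]
ft_force: [0.8, -0.1, 0.5]
grip_width: 0.201
[ 0.4824 -0.0495  0.1414] yaw -19.5 z [ 6.e-04 -0.e+00 -1.e+00] [ 0.8 -0.1  0.5] 0.20052909103999056 4.975
```

View pics/c4.png

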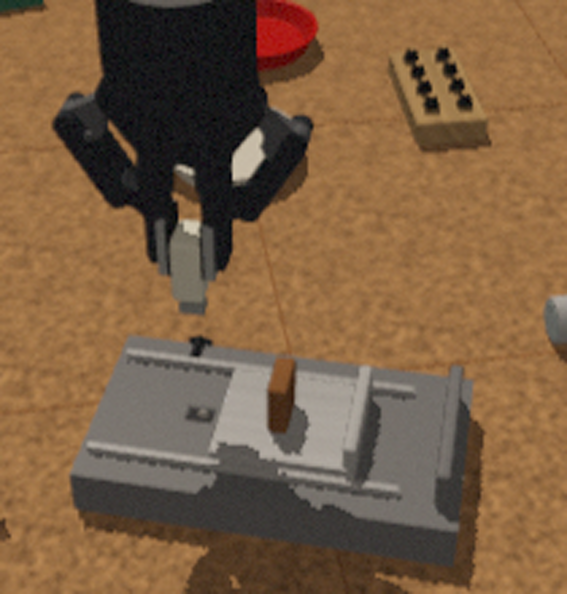

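Side view: the plug at (190,265) hangs straight between the pads, and the socket at (200,412) is empty. Next I carry it to the dish.

```bash
python3 -m crank '[[[0.133,0.73,0,0,0,0,10],[0.133,0.73,0,0,0,0,10],[0.133,0.73,0,0,0,0,10],[0.133,0.73,0,0,0,0,10],[0.133,0.73,0,0,0,0,10],[0.133,0.73,0,0,0,0,10],[0.133,0.73,0,0,0,0,10],[0,0,0,0,0,0,10]]]'; python3 st.py
python3 - <<'E'
from h import *
im=np.load('pics/side0.npz')['im'];m=(im.min(-1)>120).astype(np.uint8);k=np.zeros_like(m);k[185:225,265:335]=1
c=max(cv2.findContours(m*k,0,1)[0],key=cv2.contourArea)
W=np.array([plane('side',*p,.022)[:2] for p in c[:,0]],np.float32);x,y,w,h=cv2.boundingRect(c);print(x,y,w,h)
for u in(x,x+w-1):
    p=c[c[:,0,0]==u][:,0].mean(0);print('rim',plane('side',*p,.022))
p=plane('side',x+w/2,y,.022);print('far rim',p)
snap('side','side5');snap('top','top5')
i=cv2.imread('pics/side5.png')[100:260,215:405];j=cv2.imread('pics/top5.png')[180:340,140:300]
cv2.imwrite('pics/c5.png',np.hstack([cv2.resize(i,(420,354),interpolation=2),cv2.resize(j,(354,354),interpolation=2)]))
E
```

```text
clock: 6.02
position: [0.5372, 0.2613, 0.1403]
ee_rot: [0.986, -0.167, -0.0, -0.001]
ft_force: [-0.1, -0.4, -0.4]
grip_width: 0.199
[0.5372 0.2613 0.1403] yaw -19.21 z [-3.0e-04  2.7e-03 -1.0e+00] [-0.1 -0.4 -0.4] 0.19948469306368205 6.025
274 187 53 30
rim [0.48422524 0.26158261 0.022     ]
rim [0.59456443 0.24820221 0.022     ]
far rim [0.54775411 0.31325309 0.022     ]
```

View pics/c5.png

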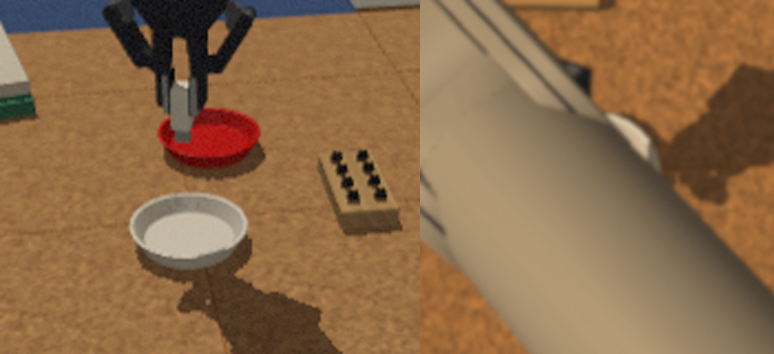

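Side view: the plug at (181,110) is above the white dish at (190,230). Lowering it.

```bash
python3 -m crank '[[[0.02,-0.07,-0.4,0,0,0,10],[0,0,-0.4,0,0,0,10],[0,0,-0.4,0,0,0,10],[0,0,-0.3,0,0,0,10],[0,0,-0.1,0,0,0,10],[0,0,-0.05,0,0,0,10],[0,0,0,0,0,0,10]]]'; python3 st.py
python3 - <<'E'
from h import *
snap('side','side6')
i=cv2.imread('pics/side6.png')[100:260,215:405]
cv2.imwrite('pics/c6.png',cv2.resize(i,None,fx=4,fy=3.7,interpolation=2))
E
```

```text
clock: 7.0
position: [0.5397, 0.2529, 0.0411]
ee_rot: [0.986, -0.17, 0.0, -0.0]
ft_force: [0.1, 0.4, -0.2]
grip_width: 0.197
[0.5397 0.2529 0.0411] yaw -19.52 z [ 7.e-04  2.e-04 -1.e+00] [ 0.1  0.4 -0.2] 0.19739084819504663 7.0
```

View pics/c6.png

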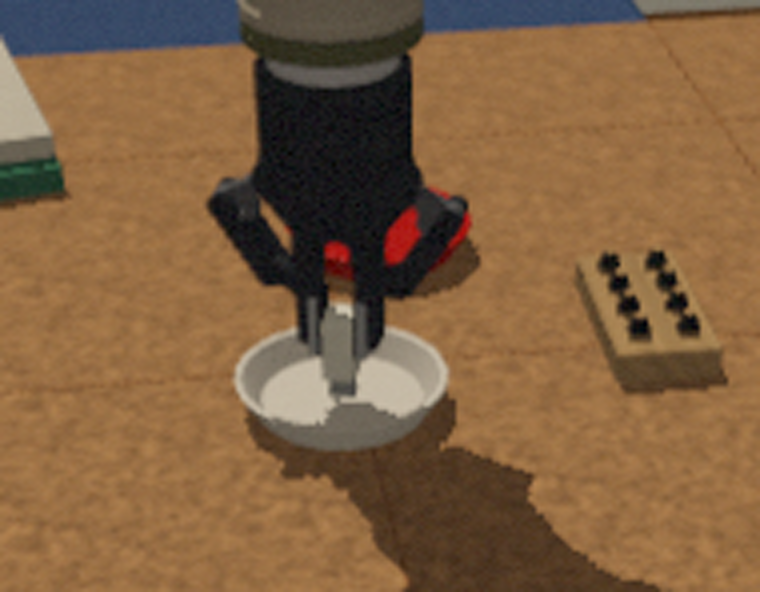

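Plug foot at (343,388), central over the dish floor and a few mm above it. I'm lowering until contact.

```bash
python3 -m crank '[[[0,0,-0.04,0,0,0,10],[0,0,-0.04,0,0,0,10],[0,0,0,0,0,0,10]]]'; python3 -m crank '[[[0,0,-0.02,0,0,0,10],[0,0,0,0,0,0,10]]]'; python3 -m crank '[[[0,0,-0.015,0,0,0,10],[0,0,0,0,0,0,10]]]'
```

```text
clock: 7.42
position: [0.5393, 0.2527, 0.0355]
ee_rot: [0.986, -0.169, -0.0, 0.0]
ft_force: [0.5, -0.1, 0.1]
grip_width: 0.196
clock: 7.68
position: [0.5395, 0.2529, 0.0349]
ee_rot: [0.986, -0.169, 0.0, -0.0]
ft_force: [-1.3, -0.7, 4.0]
grip_width: 0.201
clock: 7.92
position: [0.5396, 0.2529, 0.0348]
ee_rot: [0.986, -0.17, 0.0, 0.0]
ft_force: [-4.1, -1.9, 13.1]
grip_width: 0.197
```

```bash
python3 -m crank '[[[0,0,0.025,0,0,0,10],[0,0,0,0,0,0,10]]]'; python3 -m crank '[[[0,0,0,0,0,0,20],[0,0,0,0,0,0,24],[0,0,0,0,0,0,30],[0,0,0,0,0,0,36],[0,0,0,0,0,0,36]]]'
python3 - <<'E'
from h import *
snap('side','side7')
i=cv2.imread('pics/side7.png')[100:260,215:405]
cv2.imwrite('pics/c7.png',cv2.resize(i,None,fx=4,fy=3.7,interpolation=2))
E
```

```text
clock: 8.18
position: [0.5394, 0.2528, 0.035]
ee_rot: [0.986, -0.169, 0.0, -0.0]
ft_force: [0.5, -0.2, -0.7]
grip_width: 0.198
clock: 8.8
position: [0.5394, 0.2528, 0.0351]
ee_rot: [0.986, -0.169, 0.0, -0.0]
ft_force: [-0.2, -0.1, 0.5]
grip_width: 0.423
```

View pics/c7.png

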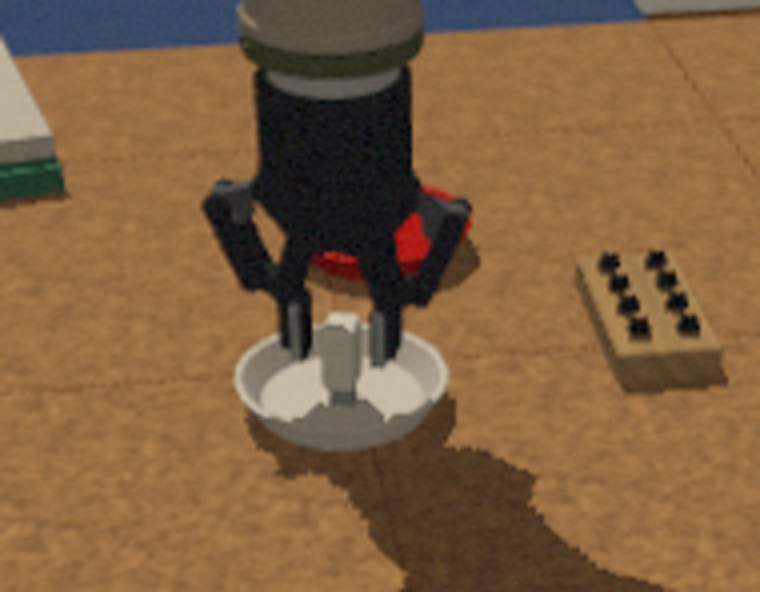

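The plug stands upright in the dish at (341,360), clear of both fingers. Lifting off and going back to the cradle.

```bash
python3 -m crank '[[[0,0,0.15,0,0,0,36],[0,0,0.35,0,0,0,36],[0,0,0.5,0,0,0,36],[0,0,0.5,0,0,0,36],[0,0,0.5,0,0,0,36],[0,0,0,0,0,0,36]]]'; python3 -m crank '[[[-0.027,-0.663,0,0,0,0,30],[-0.027,-0.663,0,0,0,0,30],[-0.027,-0.663,0,0,0,0,30],[-0.027,-0.663,0,0,0,0,30],[-0.027,-0.663,0,0,0,0,30],[-0.027,-0.663,0,0,0,0,30],[-0.027,-0.663,0,0,0,0,30],[-0.026,-0.663,0,0,0,0,30]]]';python3 st.py
python3 - <<'E'
from h import *
snap('side','side8');snap('top','top8')
i=cv2.imread('pics/side8.png')[150:370,215:425];j=cv2.imread('pics/top8.png')[190:320,170:300]
cv2.imwrite('pics/c8.png',np.hstack([cv2.resize(i,(420,440),interpolation=2),cv2.resize(j,(360,440),interpolation=2)]))
E
```

```text
clock: 9.6
position: [0.5407, 0.2539, 0.1592]
ee_rot: [0.986, -0.169, 0.002, -0.001]
ft_force: [-0.7, 0.4, -0.2]
grip_width: 0.422
clock: 10.6
position: [0.5262, -0.0667, 0.1555]
ee_rot: [0.986, -0.169, 0.0, 0.0]
ft_force: [0.7, -0.5, -0.2]
grip_width: 0.349
[ 0.5262 -0.0667  0.1555] yaw -19.51 z [ 3.e-04 -2.e-04 -1.e+00] [ 0.7 -0.5 -0.2] 0.34921480501151736 10.6
```

View pics/c8.png

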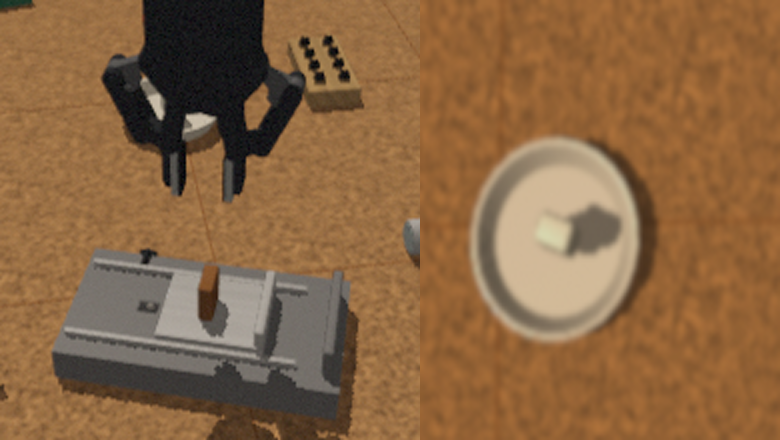

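The plug is upright near the middle of the dish at (553,233). The fingers are over the wooden grip at (208,292). Descending.

```bash
python3 -m crank '[[[0.01,0.02,-0.4,0,0,0,30],[0,0,-0.4,0,0,0,30],[0,0,-0.4,0,0,0,30],[0,0,-0.3,0,0,0,30],[0,0,-0.2,0,0,0,30],[0,0,-0.1,0,0,0,30],[0,0,-0.05,0,0,0,30],[0,0,0,0,0,0,30]]]';python3 st.py
python3 - <<'E'
from h import *
snap('side','side9')
i=cv2.imread('pics/side9.png')[180:370,215:425]
cv2.imwrite('pics/c9.png',cv2.resize(i,None,fx=3,fy=3,interpolation=2))
E
```

```text
clock: 11.7
position: [0.5273, -0.0643, 0.0444]
ee_rot: [0.986, -0.17, 0.0, 0.0]
ft_force: [0.2, -1.0, 0.1]
grip_width: 0.352
[ 0.5273 -0.0643  0.0444] yaw -19.52 z [ 6.e-04 -1.e-04 -1.e+00] [ 0.2 -1.   0.1] 0.35177462332668524 11.7
```

View pics/c9.png

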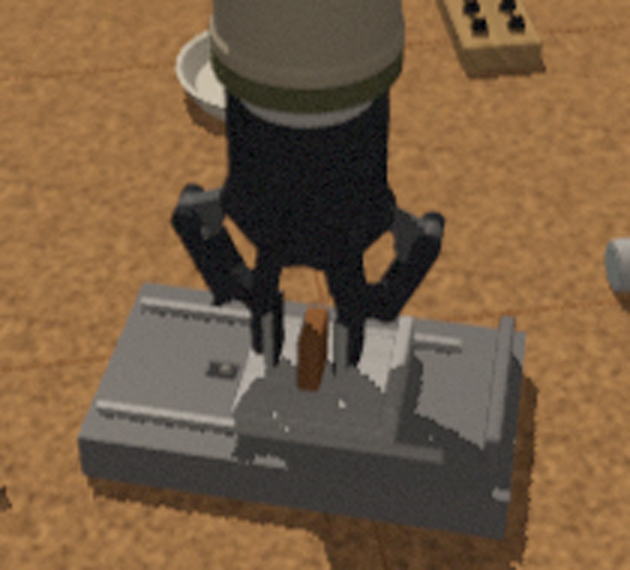

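The grip at (314,345) is between the fingers. Closing, then a first 18 mm of the pull.

```bash
python3 -m crank '[[[0,0,0,0,0,0,4],[0,0,0,0,0,0,4],[0,0,0,0,0,0,4],[0,0,0,0,0,0,4],[0,0,0,0,0,0,4],[0,0,0,0,0,0,4]]]' 70;python3 st.py; python3 -m crank '[[[-0.047,0.017,0,0,0,0,4],[-0.047,0.017,0,0,0,0,4],[-0.047,0.017,0,0,0,0,4],[-0.047,0.017,0,0,0,0,4],[-0.047,0.016,0,0,0,0,4],[-0.047,0.016,0,0,0,0,4],[0,0,0,0,0,0,4]]]';python3 st.py
python3 - <<'E'
from h import *
snap('side','side10');snap('top','top10')
i=cv2.imread('pics/side10.png')[260:350,235:365]
cv2.imwrite('pics/c10.png',cv2.resize(i,None,fx=6,fy=6,interpolation=2))
j=cv2.imread('pics/top10.png')[195:335,330:450]
cv2.imwrite('pics/t10.png',cv2.resize(j,None,fx=4,fy=4,interpolation=2))
E
```

```text
clock: 12.5
position: [0.5279, -0.0645, 0.0448]
ee_rot: [0.986, -0.17, 0.001, 0.0]
ft_force: [3.0, -0.3, 6.2]
grip_width: 0.125
[ 0.5279 -0.0645  0.0448] yaw -19.54 z [ 1.8e-03 -4.0e-04 -1.0e+00] [ 3.  -0.3  6.2] 0.12464637636714024 12.5
clock: 13.38
position: [0.511, -0.0584, 0.0448]
ee_rot: [0.986, -0.17, 0.001, -0.0]
ft_force: [5.2, -1.7, 5.8]
grip_width: 0.123
[ 0.511  -0.0584  0.0448] yaw -19.53 z [ 2.1e-03 -3.0e-04 -1.0e+00] [ 5.2 -1.7  5.8] 0.12345980211196105 13.375
```

View pics/c10.png

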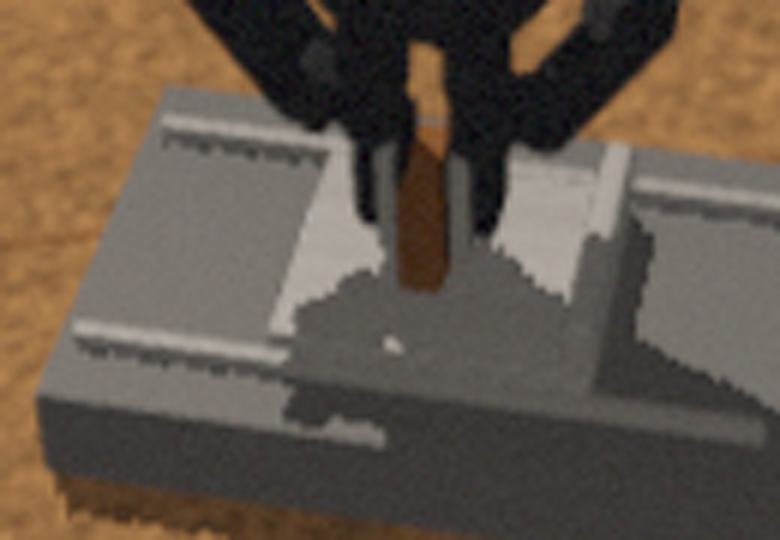

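View pics/t10.png

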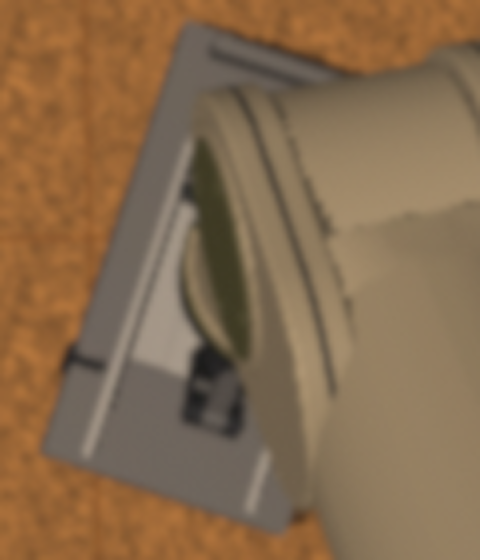

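```bash
cat > rect.py <<'E'
from h import *
yaw=-0.3395;O=np.array([.518,-.0625]);ux=np.array([np.cos(yaw),np.sin(yaw)]);uy=np.array([-ux[1],ux[0]])
def rect(n,f,z,xs,ys):
    im=np.load('pics/'+f+'.npz')['im'];c,R,t=cal(n)
    X,Y=np.meshgrid(xs,ys,indexing='ij')
    P=np.concatenate([O+X[...,None]/1000*ux+Y[...,None]/1000*uy,np.full(X.shape+(1,),z)],-1)@R.T+t
    u=P[...,0]/P[...,2]*c['fx']+c['cx'];v=P[...,1]/P[...,2]*c['fy']+c['cy']
    return cv2.remap(im,u.astype(np.float32),v.astype(np.float32),1).mean(-1)
E
python3 - <<'E'
from rect import *
xs=np.arange(-75,0,.5)
def edge(n,f,lo,hi,ys):
    e=[]
    for y in ys:
        p=cv2.GaussianBlur(rect(n,f,.038,xs,np.array([y]))[:,0][:,None],(1,5),0).ravel();g=np.gradient(p)
        s=(xs>lo)&(xs<hi);g=np.clip(g,0,None)*s;k=np.argmax(g);w=slice(max(k-6,0),k+7);e.append((g[w]*xs[w]).sum()/g[w].sum())
    return np.round(e,1)
print('edge top0',edge('top','top0',-40,-15,[-30,-26,-22,-18,18,22,26,30]))
print('edge side0',edge('side','side0',-40,-15,[-30,-26,-22,-18,18,22,26,30]))
print('edge top10',edge('top','top10',-60,-34,[20,22,24,26,28,30]))
print('edge side10',edge('side','side10',-60,-34,[-32,-30,-28,-26,-24,20,25]))
for n,f in(('top','top0'),('top','top10'),('side','side0')):
  for z in(.036,):
    r=rect(n,f,z,xs,np.arange(40,62,2))
    for i,y in enumerate(range(40,62,2)):
        p=r[:,i];s=(xs>-68)&(xs<-38);b=np.median(p[s]);d=np.clip(b-15-p,0,None)*s
        print(f,y,b.round(),p[s].min().round(),(d*xs).sum()/max(d.sum(),1e-6), d.sum()/max(d.max(),1e-6)/2)
r=rect('top','top0',.036,xs,np.arange(-70,75,.5));r2=rect('side','side0',.036,xs,np.arange(-70,75,.5))
cv2.imwrite('pics/rect.png',np.vstack([cv2.resize(a,(800,290),interpolation=1) if 0 else cv2.resize(a,(580,290)) for a in(r,r2)]))
E
```

```text
edge top0 [-25.3 -25.2 -19.3 -19.4 -24.7 -24.9 -24.9 -24.7]
edge side0 [-24.1 -24.1 -23.6 -18.7 -23.9 -23.9 -23.7 -23.8]
edge top10 [-44.4 -44.4 -44.2 -44.4 -44.7 -44.3]
edge side10 [-44.  -44.1 -44.  -44.  -44.2 -43.7 -43.3]
top0 40 135.0 133.0 0.0 0.0
top0 42 123.0 119.0 0.0 0.0
top0 44 106.0 88.0 -52.31481481481481 1.6874999999999971
top0 46 100.0 66.0 -52.36175115207374 3.7413793103448283
top0 48 99.0 57.0 -52.64969135802468 4.050000000000001
top0 50 99.0 58.0 -52.79398496240602 4.20886075949367
top0 52 99.0 57.0 -52.88321167883212 4.1265060240963845
top0 54 99.0 56.0 -53.00224550898204 3.929411764705882
top0 56 98.0 57.0 -52.932453416149066 4.128205128205129
top0 58 93.0 53.0 -52.80407523510971 4.310810810810811
top0 60 81.0 46.0 -52.93072824156306 4.614754098360655
top10 40 137.0 136.0 0.0 0.0
top10 42 125.0 120.0 0.0 0.0
top10 44 108.0 90.0 -52.285714285714285 1.9444444444444404
top10 46 102.0 67.0 -52.40675990675991 3.6355932203389836
top10 48 101.0 59.0 -52.672439759036145 4.098765432098766
top10 50 101.0 58.0 -52.816124469589816 4.208333333333333
top10 52 101.0 58.0 -52.913
[... 294 characters left out ...]
32 8.916666666666666
side0 42 168.0 130.0 -61.652338376891336 10.850746268656719
side0 44 164.0 110.0 -61.734678340312136 11.226495726495726
side0 46 142.0 104.0 -61.61583011583012 11.1
side0 48 105.0 82.0 -50.05056179775281 1.7799999999999978
side0 50 105.0 15.0 -50.540054005400535 4.982062780269058
side0 52 101.0 29.0 -50.40488138686133 6.447058823529411
side0 54 89.0 25.0 -50.54121151936447 6.804054054054053
side0 56 69.0 24.0 -50.44164989939638 8.283333333333333
side0 58 67.0 23.0 -50.07617896009673 9.397727272727273
side0 60 81.0 37.0 -50.95214105793451 6.924418604651163[ WARN:0@0.685] global loadsave.cpp:1063 imwrite_ Unsupported depth image for selected encoder is fallbacked to CV_8U.
```

View pics/rect.png

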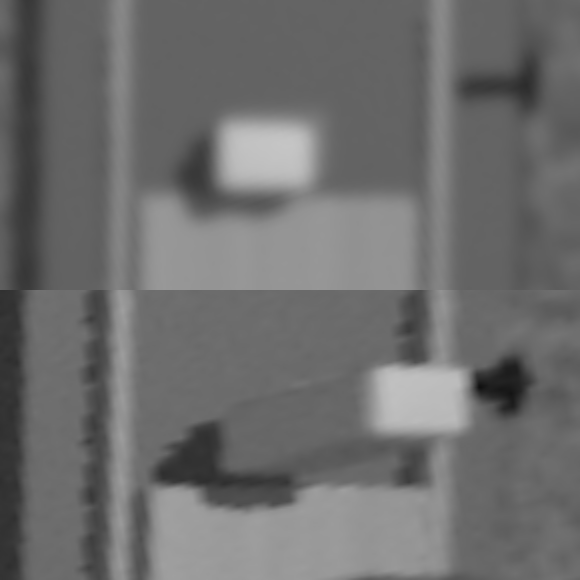

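Run:
```python
from rect import *
xs=np.arange(-70,-30,.5);ys=np.arange(30,75,.5)
a=[cv2.resize(rect(n,f,.036,xs,ys),(390,350),interpolation=0) for n,f in(('side','side8'),('top','top0'))]
cv2.imwrite('pics/mk.png',np.hstack(a).astype(np.uint8))
im=cv2.imread('pics/side8.png')[262:295,270:310];cv2.imwrite('pics/mk2.png',cv2.resize(im,None,fx=16,fy=16,interpolation=0))
r=rect('side','side8',.036,np.arange(-62,-40,1.),np.arange(44,64,2.));print(r.T.round().astype(int))
```

```text
[[123 121 122 125 125 124 121 108  88  67  51  45  48  56  77  99 113 122
  122 121 119 118]
 [112 112 113 113 113 113 112  99  81  57  39  27  26  30  54  77 101 109
  111 113 113 113]
 [112 113 115 112 110 111 108 101  78  53  38  28  22  31  48  78 105 111
  113 112 112 112]
 [112 114 114 113 112 112 110 100  74  54  38  30  27  37  52  75  94 110
  112 112 113 113]
 [111 112 113 113 113 110 107  88  67  50  38  31  31  37  47  62  87 100
   99 102 108 110]
 [116 115 114 111 108  96  82  63  50  41  37  33  28  28  38  55  78  76
   74  85  94 103]
 [119 115 111 103  87  64  50  38  40  39  36  30  21  26  33  45  52  44
   51  65  83  99]
 [116 110 103  95  73  54  44  38  37  37  37  29  25  30  33  34  31  31
   52  72  92 103]
 [113 110 107  98  83  73  66  59  51  49  46  39  43  52  56  60  64  71
   81  93 107 109]
 [115 114 113 106 100  99  97  92  84  76  71  69  81  86  86  88  91  96
  102 108 111 113]]
```

View pics/mk2.png

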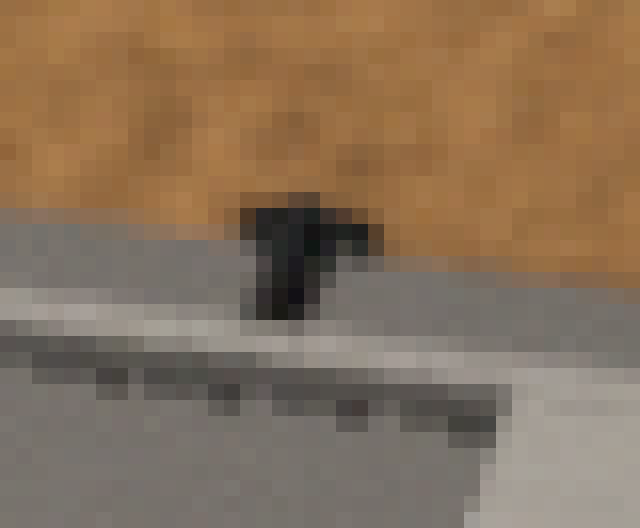

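View pics/mk.png

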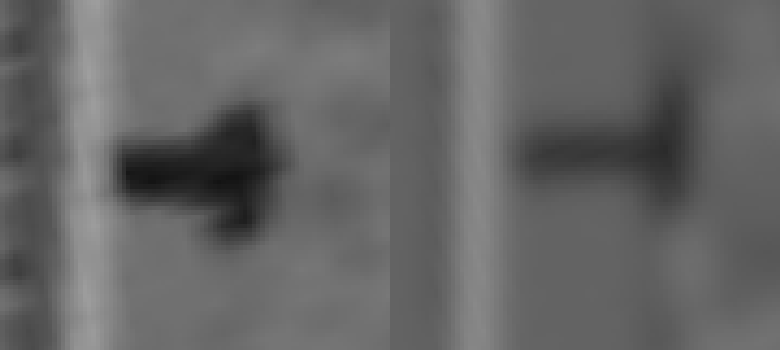

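```bash
python3 -m crank '[[[-0.044,0.015,0,0,0,0,4],[-0.044,0.016,0,0,0,0,4],[-0.044,0.016,0,0,0,0,4],[0,0,0,0,0,0,4],[0,0,0,0,0,0,4]]]';python3 st.py
cat > chk.py <<'E'
from rect import *
import sys
k=sys.argv[1];snap('side','side'+k);snap('top','top'+k)
xs=np.arange(-75,0,.5)
def edge(n,f,lo,hi,ys):
    e=[]
    for y in ys:
        p=cv2.GaussianBlur(rect(n,f,.038,xs,np.array([y]))[:,0][:,None],(1,5),0).ravel();g=np.gradient(p)
        s=(xs>lo)&(xs<hi);g=np.clip(g,0,None)*s;q=np.argmax(g);w=slice(max(q-6,0),q+7);e.append((g[w]*xs[w]).sum()/g[w].sum())
    return np.round(e,1)
print('top',edge('top','top'+k,-65,-40,[18,20,22,24,26,28,30]),'mark -52.9')
print('side',edge('side','side'+k,-65,-40,[-32,-30,-28,-26,-24,20,25]),'mark ~-52')
r=rect('top','top'+k,.036,xs,np.arange(46,60,2));s=(xs>-68)&(xs<-38);d=np.clip(np.median(r[s],0)-15-r,0,None)*s[:,None];print('mark now',((d*xs[:,None]).sum(0)/d.sum(0)).round(1))
i=cv2.imread('pics/side%s.png'%k)[255:355,235:365];j=cv2.imread('pics/top%s.png'%k)[255:325,335:405]
cv2.imwrite('pics/c%s.png'%k,np.hstack([cv2.resize(i,(390,300),interpolation=2),cv2.resize(j,(300,300),interpolation=2)]))
E
python3 chk.py 11
```

```text
clock: 14.1
position: [0.5033, -0.0556, 0.0448]
ee_rot: [0.986, -0.17, 0.001, -0.0]
ft_force: [5.0, -1.5, 6.0]
grip_width: 0.129
[ 0.5033 -0.0556  0.0448] yaw -19.53 z [ 2.3e-03 -2.0e-04 -1.0e+00] [ 5.  -1.5  6. ] 0.12925347205985963 14.1
top [-52.6 -52.6 -52.8 -52.8 -52.6 -52.9 -52.9] mark -52.9
side [-52.5 -52.2 -52.1 -52.  -52.2 -51.9 -51.9] mark ~-52
mark now [-52.4 -52.7 -52.8 -52.9 -53.  -52.9 -52.8]
```

View pics/c11.png

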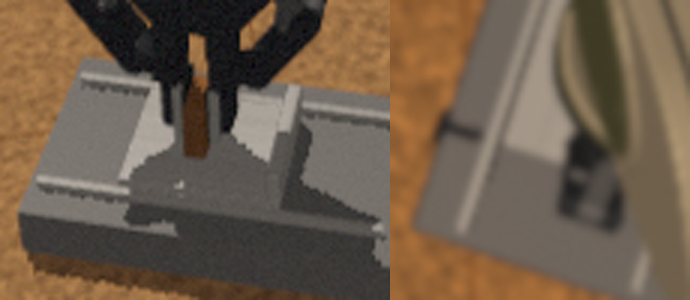

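Top view: the plate edge (about (520,152) in the crop) lines up with the tab at (458,128) along the cradle's tilted axis, and the numbers agree within 0.3 mm in both views. I'll hold, check that nothing drifts and that the plug still stands, then hand in.

```bash
python3 -m crank '[[[0,0,0,0,0,0,4],[0,0,0,0,0,0,4],[0,0,0,0,0,0,4],[0,0,0,0,0,0,4]]]';python3 chk.py 12; python3 -c "
from h import *
i=cv2.imread('pics/top12.png');cv2.imwrite('pics/f12.png',i)"
```

```text
clock: 14.7
position: [0.5033, -0.0556, 0.0448]
ee_rot: [0.986, -0.17, 0.001, -0.0]
ft_force: [5.1, -1.8, 5.0]
grip_width: 0.125
top [-52.8 -52.6 -52.8 -52.8 -52.6 -52.8 -52.9] mark -52.9
side [-52.3 -52.2 -52.1 -51.8 -52.  -51.9 -51.7] mark ~-52
mark now [-52.4 -52.6 -52.8 -52.9 -53.  -52.9 -52.8]
```

View pics/f12.png

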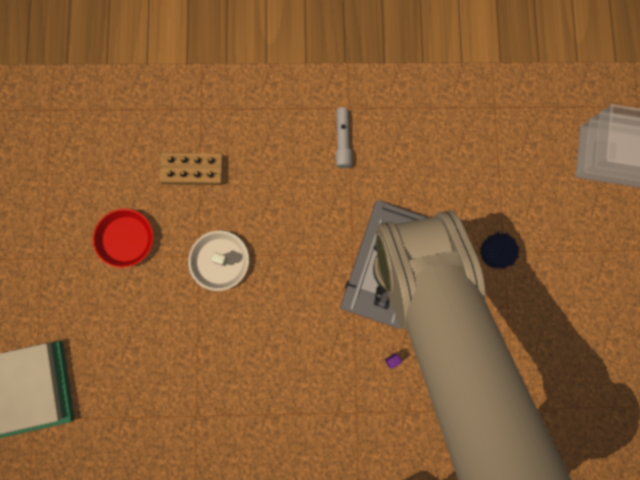

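The plug stands in the white dish at (218,259). The bystanders, the purple decoy and the tab (350,286) are where they started.

```bash
python3 -c "
from workcell import manip
print(manip.hand_in())"
```

```text
the job is handed in; nothing more can be done
None
```

The cradle is open and handed in at about 15 s. I pulled the plug straight up out of its socket and lowered it into the white dish until I felt contact, then released it; it stands upright there. I then pulled the jaw out by its wooden grip to the marker tab and am still holding it with a 70 N grip.

**Last checks:**
- **Alignment:** The top view puts the plate edge at about -52.7 mm and the tab at about -52.8 mm along the cradle's axis. The side view puts the edge at about -52.0 mm against about -52 mm. The side view's tab position is the weaker of the two, because shadow widens the tab there and the gripper hid it at the end, so it comes from an earlier picture.
- **Hold:** The pose did not drift over the half second I waited before handing in. The spring was pulling with about 5 N.
- **Other things:** The tab, the other items on the shelf and the purple look-alike showed no movement. No check failed.

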